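# Mesh the flat beater with the mixer's drive and hold it pressed home

### The job

Take the flat beater (the leaf-shaped open frame, not the twisted dough hook) out of the wooden stand, set its splined foot into the drive hub of the mixer base, turned so that the four splines drop into the cross-shaped slot, and push it fully home against the spring until its round collar sits flush on the hub. Finish while still holding the beater there, pressed down, because the spring lifts it again as soon as it is let go. Leave the dough hook in the stand and the other things where they are.

Things in the scene. Friction and masses are not known exactly. Their poses are not given: they have to be found in the camera images.
- beater: flat beater, loose, 179 mm high, 0.18 kg, upright in one of the stand's two holes (which one changes). Origin: on the stem axis at the underside of its collar (60 mm across, 6 mm thick), which rests on the stand; z up the stem. Below: foot 24 mm long, four splines in a cross along x and y, each 10 mm wide, 40 mm tip to tip, lower edges half-round; it meshes at any quarter turn
- beater_grip (a point): centre of the beater's black flat-sided finger grip, 136 mm above the beater's origin, axes as the beater's. The grip is 34 mm along x, 20 mm along y (pinch it across these 20 mm) and 38 mm high. Below it, in the x-z plane, is the open leaf-shaped frame, 80 mm wide along x, its top 102 mm above the beater's origin
- dough_hook: dough hook, loose, in the other hole of the stand: same foot, collar and grip, but one twisted bar 11 mm thick in place of the frame. Origin and axes as for the beater. Must stay in the stand
- stand: wooden block, fixed, 84 mm (x) by 230 mm (y), 36 mm high, with two square holes 45 mm wide, at y = -60 and y = +60 mm of its own frame, through the block. Origin at the centre of its underside, z up
- mixer: mixer base without its bowl, fixed: white rounded housing 120 mm (x) by 150 mm (y), 58 mm high, speed knob on its front (-x) side; in the middle of its top a steel ring 100 mm across reaching 70 mm up, and inside it the drive hub. Origin at the centre of its underside
- hub_mouth (a point): centre of the top of the drive hub, 84 mm above the worktop. The hub is four steel jaws, each 22 mm square and 28 mm high, with a cross-shaped slot 13 mm wide between them. The point turns with the hub: x and y run along the slot's arms, z up. A fully seated beater's collar lies on the jaws, its origin at this point
- hub (a joint): angle of the drive hub about the vertical relative to the mixer base, rad, counter-clockwise from above, between -0.8 and 0.8; starts anywhere between -0.7 and 0.7. It turns stiffly (0.4 N m) and stays where it is
- spring_seat (a joint): how far the sprung black cross at the bottom of the slot is pressed down, m: 0 untouched (its top 12 mm below the jaw tops), 0.012 with the beater fully home. The spring pushes up with 6 N at 0 and 10 N at 0.012, more than the beater weighs
- ring_cutter: fluted metal pastry ring, 55 mm across, 30 mm high, loose bystander to the right of the mixer. Origin at the centre of its underside
- small_jar: small spice jar with a red cap, 38 mm across, 66 mm high, loose bystander on the marble board left of the work, whose top is at z = 0.022. Origin at the centre of its underside
- scraper: bench scraper, steel blade with black edge grip, 96 x 162 x 17 mm, loose bystander lying behind the stand. Origin at the centre of its underside

How it is judged (in metres and radians):
On the way, in this order (a step that is already met when the one before it is completed fails the run):
1. the flat beater is lifted clear of the stand and held by the fingers (z of beater in the frame of stand above 0.065 m and contact force between the fingers and beater above 1 N), for 0.1 s.
2. its splines have dropped into the slot of the hub (horizontal distance between beater and hub_mouth below 0.004 m and z of beater in the frame of hub_mouth below 0.016 m and angle between beater's own z axis and vertical below 0.12 rad), for 0.1 s.
At the end, for the whole second after the job is handed in: the flat beater stands upright (within 0.08 rad) in the hub, centred within 3 mm, splines in the slot (within 0.14 rad), collar within 2.5 mm of the jaw tops, the sprung seat pressed down more than 9.5 mm, and the fingers still touch and press it with the beater at rest (z of beater in the frame of hub_mouth below 0.0025 m and horizontal distance between beater and hub_mouth below 0.003 m and angle between beater's own z axis and vertical below 0.08 rad and (angle between the x axis of beater and the x axis of hub_mouth, either way round below 0.14 rad or angle between the x axis of beater and the y axis of hub_mouth, either way round below 0.14 rad) and value of joint spring_seat above 0.0095 m and contact force between the fingers and beater above 1 N and linear speed of beater below 0.02 m/s); the arm keeps its last pose, push and grip.
It fails at once if the dough hook is taken or knocked out of its place (distance of dough_hook from where it was at the start of the episode above 0.02 m).
It fails at once if the pastry ring is pushed away (distance of ring_cutter from where it was at the start of the episode above 0.03 m).
It fails at once if the small jar is pushed away (distance of small_jar from where it was at the start of the episode above 0.03 m).
It fails at once if the bench scraper is pushed away (distance of scraper from where it was at the start of the episode above 0.03 m).
It also fails if it takes over 42 s, if anything falls off the work surface, if the arm or the gripper's body presses on something with over 40 N, if the wrist force passes 120 N, or if a joint passes its speed limit or range.

### The arm

A 7-joint arm with a two-finger parallel gripper is mounted at the origin on a cart in front of the work surface, level with it; the furniture and walls round the work are solid. World frame = base frame: x ahead of the robot, y to its left, z up, the work surface at z = 0. Lengths are in m, angles in degrees, forces in N, time in s.
With the tool pointing down it reaches from about 0.4 to 0.925 m from the base axis. Payload 5.6 kg.
Tool frame: the origin (TCP) lies between the finger pads; the fingertips stand 14 mm ahead of it and the grasp point (between the pads) lies 5 mm behind it (bot.tip_extent is the distance from the TCP to the fingertips, in m); z points along the fingers, y is the direction in which the jaws open and shut (so a half turn about z gives the same grasp; the last joint's range is limited). The gripper opens to 85 mm and grips with 20 to 120 N. Pads are 22 mm wide; open, the fingers measure 114 mm over their backs; the gripper's body (76 mm by 85 mm) begins 54 mm behind the grasp point. The pads swing forward as they close: fully open they stand 13 mm farther back than shut.
Start: joints at [-78.839, 26.786, -0.665, 91.828, 0.344, 61.387, -3.226], TCP at [0.153, 0.632, 0.245] pointing down, gripper open.
Joint ranges: [-144.91, 144.91], [-17.63, 115.5], [-89.93, 88.59], [15.96, 139.68], [-74.01, 254.01], [8.47, 105.57], [-167.45, 167.45]. Speed limits (degrees/s): [147.25, 147.25, 180, 180, 180, 180, 180].

### API

Orientations are given as a 3x3 rotation matrix whose columns are the frame's x, y, z axes.
In Python, from bench import bot gives the robot as it stands.
- The arm moves only by the tool send_rows, never from a script. Its argument "motion" is a list that holds one entry, the list of rows, each a list of 4 numbers: the shift along the tool's x, y, z in mm, then the turn about the tool's z in degrees. A call has 1 to 20 rows; each row shifts and turns the commanded pose from where the row before left it, along the tool's axes as they then stand; what a row does not reach is not made up. A row lasts 1/10 s, in which the tool goes at most 50 mm and 8.59 degrees, less where a joint would pass 70% of its speed; a pose out of reach is approached as far as the arm can. A call with a gripper value outside its range is refused whole. "fingers" is the gripper command: -1 is fully open, 1 is shut, values between are in proportion, set as the call begins (left out, the last holds). The fingers move at their own pace and stop on an object; the grip force is fixed at half the most. Time passes only in rows, so rows that do not move let the fingers close. It gives the time, the measured TCP pose, the force and the opening at its end, in the units of the state.
- bot.get_state(): the state, without advancing time (a new reading comes with each control period).
- bot.capture(name): name is "scene" or "side" or "wrist"; returns the picture (400x640x3 uint8, red, green, blue); there is no depth.
- bot.camera_info(name): a dict with "K" (3x3 intrinsics, pixels), "R" (3x3) and "t" (3): a world point X has camera coordinates R X + t. Camera axes: x right, y down, z forward; pixel columns grow to the right and rows downward; lengths in m; the calibration is good to about 2 mm. The wrist camera is an equidistant fisheye: a pixel r from the principal point sees the ray r / f radians off the axis. A picture is of the moment at which its call begins: read the wrist's pose just before it. camera_info takes no time and is no camera call; for the wrist camera it gives the pose at the moment of the call.
- bot.close_job(): hands the job in, once; it reports no verdict.
The state is a dict: "clock": time; "joints": joint angles; "dq": joint speeds; "joint_efforts": joint torques, N m; "eef_pos": TCP position; "tcp_rot": TCP orientation; "wrist_force": force on the tool from outside, world axes, zero at the start; "ft_torque": the same for the moment, N m; "opening": finger opening in m.
Only numpy, scipy, OpenCV 4.12 (cv2) and the standard library are available. Lean on these libraries where they do the work, as an engineer would, in place of code of your own. Each camera call takes 0.05 s, during which the arm holds its last target.

## Working session

There is one attempt and no reset: what is moved stays moved. The work goes in short steps, Python scripts to look and compute and a tool call to move; the robot and the scene stay as the last step left them, time stands still between calls to the robot, and variables do not carry over. Pictures are saved under pics/ and viewed, and the job is handed in when it is done.

Besides the shell and the picture viewer there is one more tool, called after "Call:" as name([rows], argument=value, ...), one row to a line, values as JSON. send_rows: Moves the arm, as the interface text tells. Its arguments: {"type":"object","properties":{"motion":{"type":"array","items":{"type":"array","items":{"type":"array","items":{"type":"number"}}}},"fingers":{"type":"number"}},"required":["motion"]}

```bash
mkdir -p pics; ls; python3 - <<'E'
from bench import bot
import cv2,numpy as np
s=bot.get_state();print(s)
for n in ["scene","side","wrist"]:
    i=bot.camera_info(n);print(n,i)
    cv2.imwrite(f"pics/{n}0.png",bot.capture(n)[:,:,::-1])
E
```

```text
pics
{'clock': 0.0, 'joints': array([-78.83803575,  26.83619813,  -0.66559555,  91.8825663 ,
         0.34348661,  61.38651147,  -3.22593342]), 'dq': array([-0.00283796,  0.1146749 ,  0.00778266, -0.03610913,  0.06100214,
        0.03528724, -0.02429704]), 'joint_efforts': array([-5.10766495e-04, -5.32379329e+01,  2.11261871e-02, -2.51312041e+01,
        1.13560364e-02,  7.51839427e-03,  4.55883438e-07]), 'eef_pos': array([0.15305258, 0.6311599 , 0.24432418]), 'tcp_rot': array([[-9.71842119e-01,  2.35632762e-01, -3.12343141e-04],
       [ 2.35632941e-01,  9.71840504e-01, -1.77548103e-03],
       [-1.14813784e-04, -1.79908558e-03, -9.99998375e-01]]), 'wrist_force': array([-0.78392608,  1.09058508,  0.05227815]), 'ft_torque': array([0.01671367, 0.04712235, 0.01044335]), 'opening': 0.0852964686112406}
scene {'K': array([[461.1533607 ,   0.        , 319.22554541],
       [  0.        , 461.1533607 , 203.2027897 ],
       [  0.        ,   0.        ,   1.        ]]), 'R': array([[ 0.51406655, -0.85757439,  0.01737098],
       [-0.66345866, -0.41037805, -0.62562965],
       [ 0.54365263,  
[... 154 characters left out ...]
.        , 442.45644327, 196.33603836],
       [  0.        ,   0.        ,   1.        ]]), 'R': array([[-0.91156065, -0.41085664,  0.0159372 ],
       [-0.2406454 ,  0.50168492, -0.83090435],
       [ 0.33338712, -0.76125493, -0.55618699]]), 't': array([0.54739059, 0.25690792, 0.81430617])}
wrist {'K': array([[309.70691629,   0.        , 321.77094348],
       [  0.        , 309.70691629, 205.59314257],
       [  0.        ,   0.        ,   1.        ]]), 'R': array([[ 2.35541726e-01,  9.71864204e-01, -2.54649177e-04],
       [ 9.35563649e-01, -2.26672938e-01,  2.70813658e-01],
       [ 2.63136378e-01, -6.40261569e-02, -9.62631756e-01]]), 't': array([-0.6500948 , -0.03593567,  0.37826956])}
```

View pics/scene0.png

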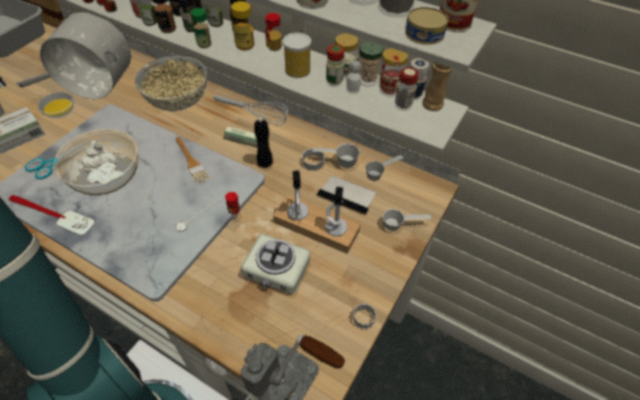

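View pics/side0.png

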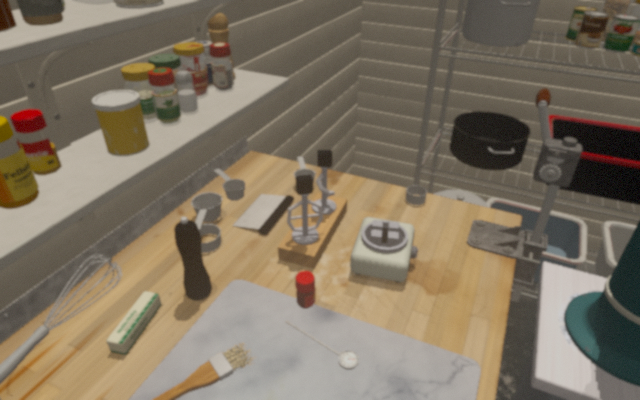

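View pics/wrist0.png

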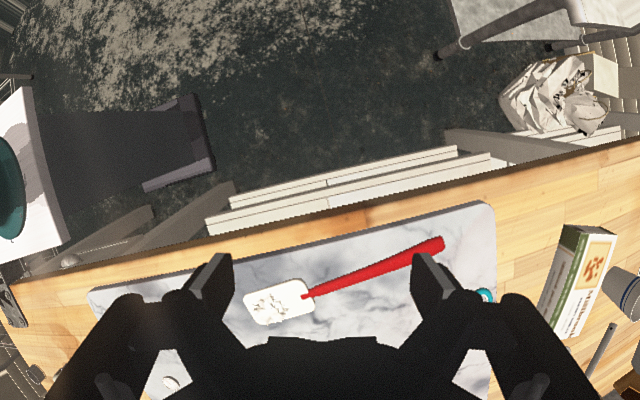

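```bash
python3 - <<'E'
import cv2
a=cv2.imread("pics/scene0.png")[150:310,220:400];cv2.imwrite("pics/sc.png",cv2.resize(a,None,fx=4,fy=3.7,interpolation=cv2.INTER_CUBIC)[:600])
a=cv2.imread("pics/side0.png")[135:285,270:430];cv2.imwrite("pics/sd.png",cv2.resize(a,None,fx=4,fy=4,interpolation=cv2.INTER_CUBIC))
E
```

```text
(no output)
```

View pics/sc.png

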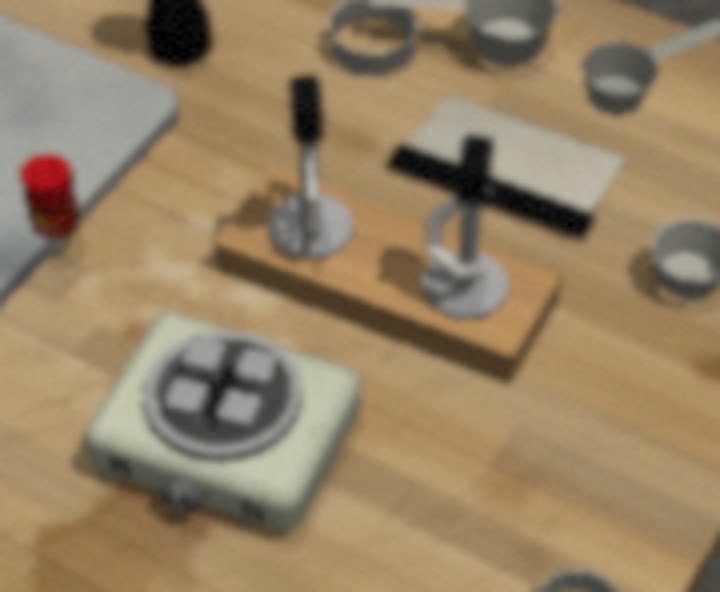

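View pics/sd.png

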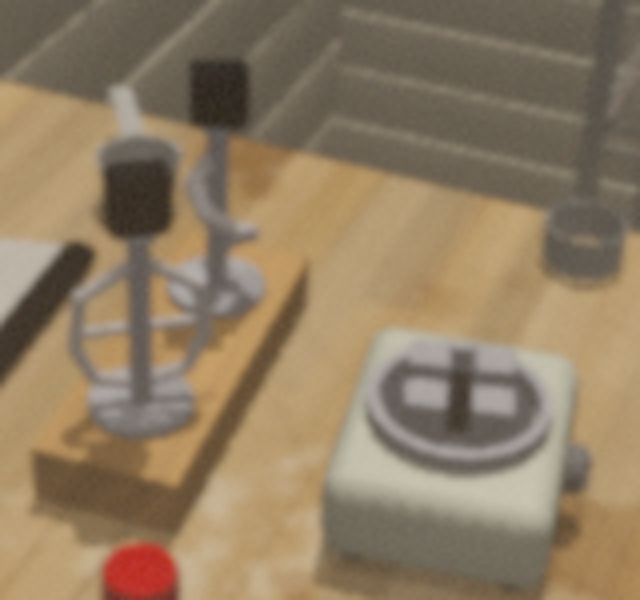

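```bash
cat > h.py <<'E'
import numpy as np,cv2
from bench import bot
def ray(n,uv,info=None):
    i=info or bot.camera_info(n);K=i["K"]
    x=(uv[0]-K[0,2])/K[0,0];y=(uv[1]-K[1,2])/K[1,1]
    if n=="wrist":
        r=np.hypot(x,y);d=np.array([np.sin(r)*x/r,np.sin(r)*y/r,np.cos(r)]) if r>1e-9 else np.array([0,0,1.])
    else: d=np.array([x,y,1.])
    d=i["R"].T@(d/np.linalg.norm(d));return -i["R"].T@i["t"],d
def plane(n,uv,z,info=None):
    c,d=ray(n,uv,info);return c+d*(z-c[2])/d[2]
def tri(obs):
    A=0;b=0
    for c,d in obs:
        P=np.eye(3)-np.outer(d,d);A=A+P;b=b+P@c
    X=np.linalg.solve(A,b);return X,[np.linalg.norm((np.eye(3)-np.outer(d,d))@(X-c)) for c,d in obs]
def proj(n,X,info=None):
    i=info or bot.camera_info(n);p=i["R"]@np.asarray(X)+i["t"];K=i["K"]
    if n=="wrist":
        th=np.arctan2(np.hypot(p[0],p[1]),p[2]);q=p[:2]/np.hypot(p[0],p[1])*th
    else: q=p[:2]/p[2]
    return q*K[0,0]+K[:2,2]
E
python3 - <<'E'
from h import *
for nm,a,b in [("beater",(296.5,179.7),(304.5,184)),("hook",(339.3,195.4),(325,158.7)),("hub",(275.5,252.7),(385,233))]:
    print(nm,tri([ray("scene",a),ray("side",b)]))
S=lambda x,y:(220+x/4,150+y/3.7)
for p in [(203,358),(256,364),(187,395),(239,405)]: print("jaw",plane("scene",S(*p),.084))
for p in [(218,255),(508,365),(560,280)]: print("stand",plane("scene",S(*p),.036))
D=lambda x,y:(270+x/4,135+y/4)
for p in [(80,325),(205,325)]: print("frame",plane("side",D(*p),.036+.07))
print("side stem",plane("side",D(140,325),.106))
for p in [(310,225),(465,285)]: print("collar",plane("scene",S(*p),.042))
print("collar side",plane("side",D(142,402),.042),plane("side",D(217,285),.042))
E
```

```text
beater (array([0.64575086, 0.02870503, 0.17006121]), [np.float64(9.674507985792787e-05), np.float64(9.6745079857828e-05)])
hook (array([ 0.65622914, -0.09163029,  0.16886841]), [np.float64(0.002111944687450383), np.float64(0.0021119446874504674)])
hub (array([ 0.4783692 , -0.01117673,  0.072137  ]), [np.float64(0.002938274775849762), np.float64(0.0029382747758496808)])
jaw [0.48409703 0.00439706 0.084     ]
jaw [ 0.49756382 -0.02680344  0.084     ]
jaw [ 0.45448617 -0.00404357  0.084     ]
jaw [ 0.4648712  -0.03595365  0.084     ]
stand [0.58977083 0.06870058 0.036     ]
stand [ 0.60932246 -0.1503491   0.036     ]
stand [ 0.69414798 -0.14465528  0.036     ]
frame [0.66273482 0.06454547 0.106     ]
frame [0.60363682 0.03635534 0.106     ]
side stem [0.63439571 0.05102753 0.106     ]
collar [0.64346051 0.02715846 0.042     ]
collar [ 0.65185369 -0.09303476  0.042     ]
collar side [0.64113526 0.0372654  0.042     ] [ 0.65083054 -0.08251953  0.042     ]
```

Call:
send_rows([
  [[-29,-24,-8,0],[-29,-24,-8,0],[-29,-24,-8,0],[-29,-24,-8,0],[-29,-24,-8,0],[-29,-24,-8,0],[-29,-24,-8,0],[-29,-24,-8,0],[-29,-24,-8,0],[-29,-24,-8,0],[-29,-24,-8,0],[-29,-24,-8,0],[-29,-24,-8,0],[-29,-24,-8,0],[-29,-24,-8,0],[-29,-24,-8,0],[-29,-24,-8,0],[-29,-24,-8,0],[-29,-24,-8,0],[-29,-24,-8,0]],
])

```text
clock: 2.15
eef_pos: [0.6043, 0.0274, 0.4054]
tcp_rot: [[-0.972, 0.235, -0.0], [0.235, 0.972, 0.0], [0.0, 0.0, -1.0]]
wrist_force: [0.1, -0.7, 0.5]
opening: 0.0854
```

Call:
send_rows([
  [[0,0,0,8.4],[0,0,0,8.4],[0,0,0,8.4],[0,0,0,8.4],[0,0,0,8.4],[0,0,0,0],[0,0,0,0]],
])

```text
clock: 2.85
eef_pos: [0.6036, 0.0288, 0.4051]
tcp_rot: [[-0.568, 0.823, -0.0], [0.823, 0.568, -0.0], [0.0, -0.0, -1.0]]
wrist_force: [0.7, 0.5, -0.1]
opening: 0.0852
```

```bash
python3 - <<'E'
from h import *
s=bot.get_state();print(s["clock"],s["eef_pos"],s["tcp_rot"],s["joints"])
i=bot.camera_info("wrist");c=-i["R"].T@i["t"];print(c,i["R"], "cam in tool",s["tcp_rot"].T@(c-s["eef_pos"]))
np.savez("w1.npz",**i)
cv2.imwrite("pics/wrist1.png",bot.capture("wrist")[:,:,::-1])
print(proj("wrist",[.645,.028,.172]),proj("wrist",[.475,-.0156,.084]))
E
```

```text
2.85 [0.60360161 0.0287623  0.40506948] [[-5.67643502e-01  8.23274383e-01 -3.80354887e-04]
 [ 8.23274450e-01  5.67643532e-01 -3.38411696e-05]
 [ 1.88045423e-04 -3.32346181e-04 -9.99999927e-01]] [-30.56631042  16.57976379  31.88768233  88.34455463  -8.87510624
  77.63566109  36.74489981]
[0.56549127 0.08551769 0.53436835] [[ 8.23240815e-01  5.67692009e-01  5.87009347e-04]
 [ 5.46527961e-01 -7.92828549e-01  2.69685151e-01]
 [ 1.53563503e-01 -2.21695006e-01 -9.62948376e-01]] cam in tool [ 0.06838266  0.00079859 -0.12928628]
[348.66779133 198.36444267] [232.93573426 144.63142541]
```

View pics/wrist1.png

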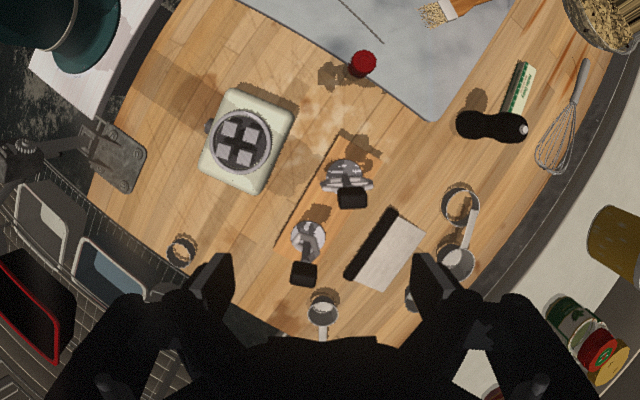

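```bash
python3 - <<'E'
import cv2
a=cv2.imread("pics/wrist1.png")
cv2.imwrite("pics/a.png",cv2.resize(a[80:200,190:290],None,fx=5,fy=5,interpolation=cv2.INTER_CUBIC))
cv2.imwrite("pics/b.png",cv2.resize(a[140:300,270:400],None,fx=3.75,fy=3.75,interpolation=cv2.INTER_CUBIC))
E
```

```text
(no output)
```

View pics/a.png

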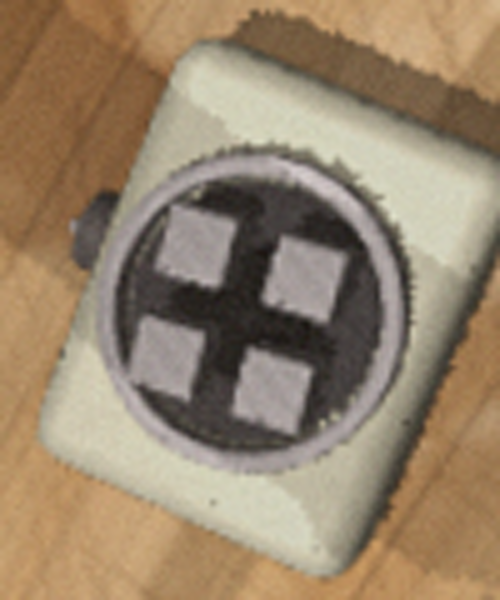

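View pics/b.png

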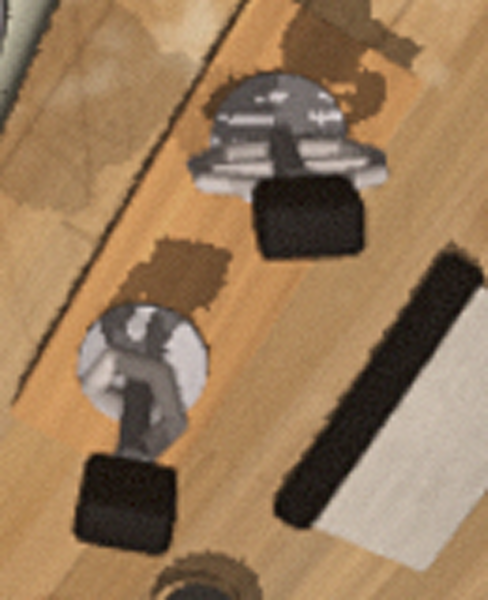

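```bash
python3 - <<'E'
from h import *
i=dict(np.load("w1.npz"));P=lambda u,z:plane("wrist",u,z,i)
A=cv2.imread("pics/wrist1.png")
g=A[140:300,270:400]
e=np.clip((g.astype(float)-0)*4,0,255).astype(np.uint8)
cv2.imwrite("pics/b2.png",cv2.resize(e,None,fx=3.75,fy=3.75,interpolation=cv2.INTER_CUBIC))
# jaws
h=cv2.cvtColor(A,cv2.COLOR_BGR2GRAY)[80:200,190:290]
for p in [(198,246),(310,278),(168,358),(273,392)]:
    m=np.zeros((122,102),np.uint8);hh=cv2.GaussianBlur(h,(3,3),0)
    thr=(hh>115).astype(np.uint8)
    n,l,st,c=cv2.connectedComponentsWithStats(thr,connectivity=4)
    k=l[p[1]//5,p[0]//5];q=c[k]+[190,80];print(st[k],q,P(q,.084))
    cnt=cv2.findContours((l==k).astype(np.uint8),0,2)[0][0]
    b=cv2.boxPoints(cv2.minAreaRect(cnt))+[190,80];w=np.array([P(x,.084)[:2] for x in b]);d=np.diff(np.vstack([w,w[:1]]),axis=0);print(np.degrees(np.arctan2(d[:,1],d[:,0]))%90)
B=lambda x,y:(270+x/3.75,140+y/3.75)
for u in [(190,170),(387,165)]: print("frame",P(B(*u),.036+.06))
cs=[B(214,125),B(343,125),B(278,72)]
for u in cs: print("collar",P(u,.042))
E
```

```text
[ 31  41  16  16 178] [228.61235955 128.61797753] [0.45630737 0.00100928 0.084     ]
[15.74553844 16.44081697 16.14715837 16.83042733]
[ 53  48  16  16 185] [250.45945946 135.33513514] [0.49030384 0.01059445 0.084     ]
[16.42316016 16.92662884 16.82153174 17.20834447]
[   0    0  100  120 7476] [241.87493312 147.95759765] [ 0.48937317 -0.01234329  0.084     ]
[30.47741396 33.79501646 34.35821329 31.28947689]
[ 47  70  15  17 183] [243.8579235  157.78688525] [ 0.49982828 -0.02315623  0.084     ]
[12.99348948 14.96353118 13.54492708 15.22024729]
frame [0.61682006 0.00872458 0.096     ]
frame [0.67855661 0.05403699 0.096     ]
collar [0.62041083 0.02140384 0.042     ]
collar [0.66612795 0.05326913 0.042     ]
collar [0.62971989 0.05586192 0.042     ]
```

View pics/b2.png

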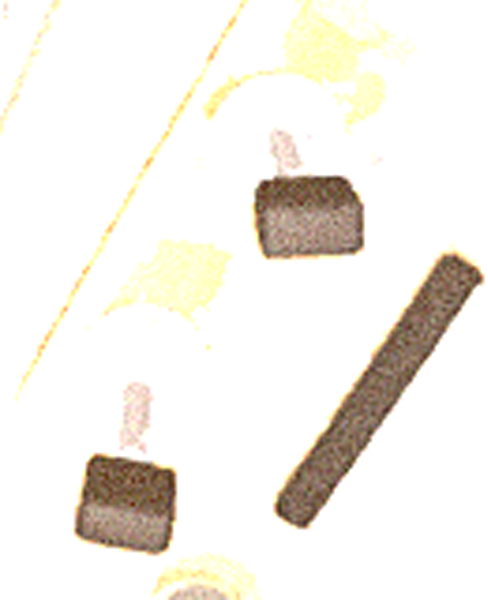

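```bash
python3 - <<'E'
from h import *
i=dict(np.load("w1.npz"));P=lambda u,z:plane("wrist",u,z,i)
B=lambda x,y:(270+x/3.75,140+y/3.75)
w=np.array([P(B(*u),.191) for u in [(258,214),(359,207),(363,250),(267,257)]]);print(w,w.mean(0))
for a,b in [(0,1),(3,2)]:
    d=w[b]-w[a];print(np.degrees(np.arctan2(d[1],d[0])),np.linalg.norm(d))
E
```

```text
[[0.63053813 0.02586157 0.191     ]
 [0.65479208 0.04533721 0.191     ]
 [0.66401806 0.03506564 0.191     ]
 [0.64074511 0.01630735 0.191     ]] [0.64752334 0.03064294 0.191     ]
38.7640584368166 0.031105540236536566
38.869255950744275 0.0298915305838819
```

Call:
send_rows([
  [[0,0,0,-8.45],[0,0,0,-8.45],[0,0,0,-8.45],[0,0,0,-8.45],[0,0,0,-8.45],[0,0,0,-8.45],[0,0,0,-8.45],[0,0,0,-8.45],[0,0,0,-8.45],[0,0,0,-8.45],[0,0,0,-8.45],[-9,-6.3,26,0],[-9,-6.3,26,0],[-9,-6.3,26,0],[-9,-6.3,26,0],[0,0,0,0],[0,0,0,0],[0,0,0,0]],
])

```text
clock: 4.7
eef_pos: [0.648, 0.0302, 0.3032]
tcp_rot: [[-0.795, -0.607, 0.002], [-0.607, 0.795, 0.0], [-0.002, -0.001, -1.0]]
wrist_force: [0.2, 0.2, 0.0]
opening: 0.0859
```

```bash
cat > look.py <<'E'
import sys
from h import *
k=sys.argv[1]
s=bot.get_state();print(s["clock"],s["eef_pos"],s["tcp_rot"].round(4).tolist(),s["joints"].round(1),s["wrist_force"],s["opening"])
i=bot.camera_info("wrist");np.savez(f"w{k}.npz",**i)
cv2.imwrite(f"pics/wrist{k}.png",bot.capture("wrist")[:,:,::-1])
E
python3 look.py 2
```

```text
4.7 [0.64804158 0.0301667  0.30317771] [[-0.795, -0.6067, 0.0025], [-0.6067, 0.795, 0.0004], [-0.0022, -0.0012, -1.0]] [-18.1  24.   17.1  89.5  -7.5  67.5 127.8] [0.15106064 0.21095038 0.03861689] 0.08592406936404048
```

View pics/wrist2.png

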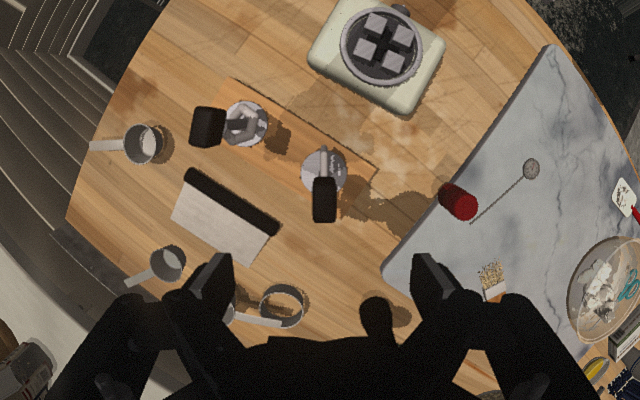

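```bash
python3 - <<'E'
from h import *
A=cv2.imread("pics/wrist2.png")
e=np.clip(A.astype(float)*3,0,255).astype(np.uint8)
cv2.imwrite("pics/c.png",cv2.resize(e[140:240,280:380],None,fx=6,fy=6,interpolation=cv2.INTER_CUBIC))
i=dict(np.load("w2.npz"));P=lambda u,z:plane("wrist",u,z,i)
h=cv2.GaussianBlur(cv2.cvtColor(A,cv2.COLOR_BGR2GRAY),(3,3),0)
for p in [(377,25),(402,35),(365,50),(390,60)]:
    thr=(h>115).astype(np.uint8)
    n,l,st,c=cv2.connectedComponentsWithStats(thr,connectivity=4)
    k=l[p[1],p[0]];print(st[k],c[k],P(c[k],.084))
E
```

```text
[    70      0    570    400 124407] [374.05785044 165.14145506] [0.59831605 0.06726345 0.084     ]
[    70      0    570    400 124407] [374.05785044 165.14145506] [0.59831605 0.06726345 0.084     ]
[354  38  22  22 299] [364.33779264  48.6722408 ] [ 0.49978765 -0.02361361  0.084     ]
[383  51  21  21 287] [393.0174216   61.07317073] [0.49014425 0.0101063  0.084     ]
```

View pics/c.png

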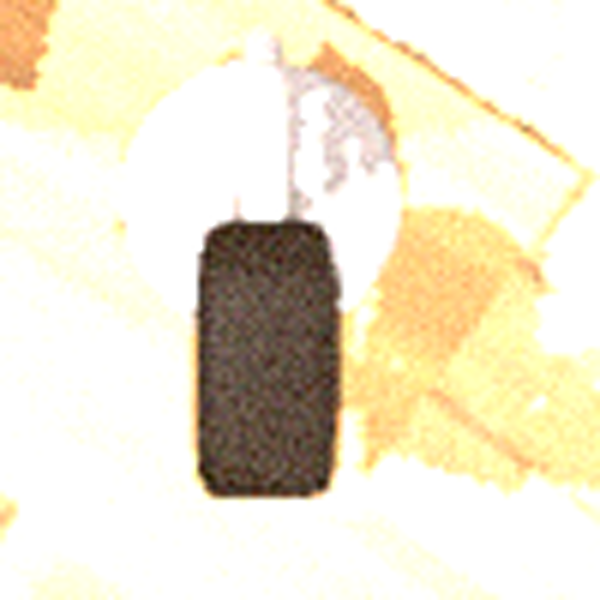

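```bash
python3 - <<'E'
from h import *
i=dict(np.load("w2.npz"));P=lambda u,z:plane("wrist",u,z,i)
R=np.array([[-0.795, -0.6067, 0.0025], [-0.6067, 0.795, 0.0004], [-0.0022, -0.0012, -1.0]]);p=np.array([0.64804158,0.0301667,0.30317771])
for u in [(200,485),(336,485),(268,495),(195,350),(341,350)]: w=P((280+u[0]/6,140+u[1]/6),.191);print(w,(R.T@(w-p))*1000)
for u in [(209,232),(325,232),(267,222)]: w=P((280+u[0]/6,140+u[1]/6),.153);print("low",w,(R.T@(w-p))*1000)
for u in [(127,200),(405,200)]: w=P((280+u[0]/6,140+u[1]/6),.042);print("col",w,(R.T@(w-p))*1000)
E
```

```text
[0.66320726 0.03283917 0.191     ] [-13.43130614  -6.94179097 112.21669317]
[0.65189451 0.04766622 0.191     ] [-13.43324679  11.7091557  112.19434214]
[0.65869844 0.04112996 0.191     ] [-14.87682565   2.38488469 112.20873746]
[0.64833342 0.02082572 0.191     ] [  5.68195037  -7.46852649 112.17470321]
[0.63643831 0.03640142 0.191     ] [  5.68878459  12.13092428 112.15119571]
low [0.64068762 0.01635922 0.153     ] [ 14.55378709  -6.33509008 150.15380211]
low [0.62991424 0.03045586 0.153     ] [ 14.56619025  11.40795025 150.13250732]
low [0.63407264 0.02246329 0.153     ] [ 16.10935804   2.53096505 150.13970628]
col [0.6642797  0.00918331 0.042     ] [  0.39590735 -26.22005285 261.20991195]
col [0.62827759 0.05628521 0.042     ] [  0.44086464  33.06844611 261.13874742]
```

Call:
send_rows([
  [[1,2.5,0,0],[0,0,34,0],[0,0,34,0],[0,0,34,0],[0,0,24,0],[0,0,10,0],[0,0,0,0],[0,0,0,0],[0,0,0,0]],
])

```text
clock: 5.65
eef_pos: [0.6465, 0.0318, 0.1673]
tcp_rot: [[-0.795, -0.606, 0.003], [-0.606, 0.795, 0.0], [-0.003, -0.002, -1.0]]
wrist_force: [0.0, -0.0, 0.2]
opening: 0.0851
```

Call:
send_rows([
  [[0,0,0,0],[0,0,0,0],[0,0,0,0],[0,0,0,0],[0,0,0,0],[0,0,0,0],[0,0,0,0],[0,0,0,0],[0,0,0,0],[0,0,0,0]],
], fingers=1)

```text
clock: 6.65
eef_pos: [0.6456, 0.0315, 0.1656]
tcp_rot: [[-0.795, -0.606, 0.001], [-0.606, 0.795, -0.0], [-0.0, -0.001, -1.0]]
wrist_force: [0.6, -1.7, 2.1]
opening: 0.0192
```

Call:
send_rows([
  [[0,0,-8,0],[0,0,-18,0],[0,0,-22,0],[0,0,-22,0],[0,0,-22,0],[0,0,-8,0],[0,0,0,0],[0,0,0,0],[0,0,0,0]],
])

```text
clock: 7.55
eef_pos: [0.6445, 0.0318, 0.2636]
tcp_rot: [[-0.795, -0.606, -0.003], [-0.606, 0.795, -0.0], [0.002, 0.001, -1.0]]
wrist_force: [0.4, 0.6, -2.4]
opening: 0.0191
```

```bash
python3 look.py 3; python3 - <<'E'
from h import *
for n in ["scene","side"]: cv2.imwrite(f"pics/{n}3.png",bot.capture(n)[:,:,::-1])
a=cv2.imread("pics/side3.png")[85:285,250:430];cv2.imwrite("pics/sd3.png",cv2.resize(a,None,fx=3,fy=3,interpolation=cv2.INTER_CUBIC))
E
```

```text
7.55 [0.64445408 0.03180496 0.26364546] [[-0.7952, -0.6064, -0.0028], [-0.6064, 0.7952, -0.0003], [0.0024, 0.0015, -1.0]] [-18.   25.7  16.8  92.3  -8.   63.4 128.1] [ 0.35459933  0.62187851 -2.39360063] 0.019060332817912355
```

View pics/sd3.png

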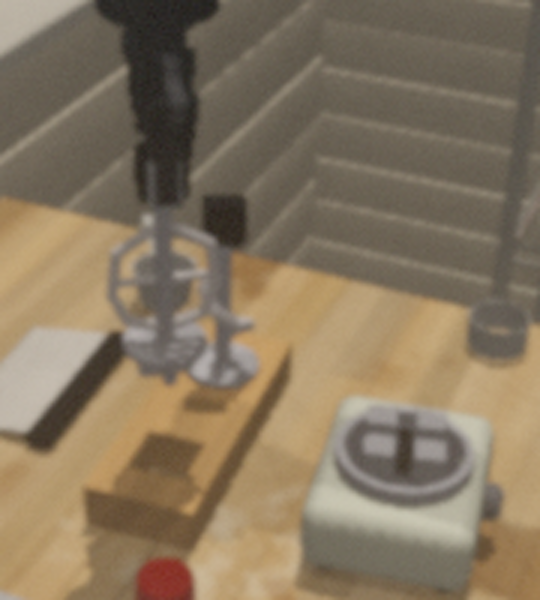

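View pics/wrist3.png

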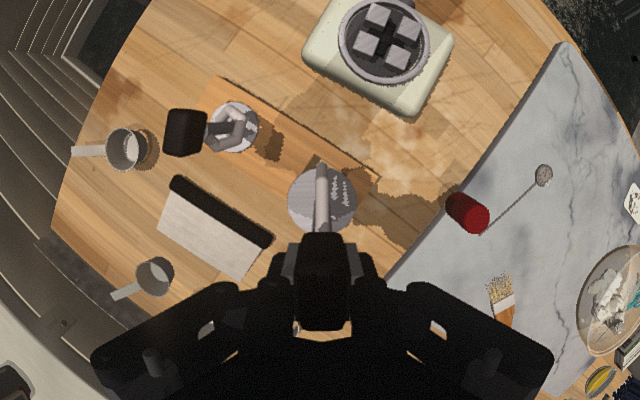

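```bash
python3 - <<'E'
from h import *
A=cv2.imread("pics/wrist3.png")
cv2.imwrite("pics/d.png",cv2.resize(A[150:240,270:380],None,fx=7,fy=6.5,interpolation=cv2.INTER_CUBIC))
E
```

```text
(no output)
```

View pics/d.png

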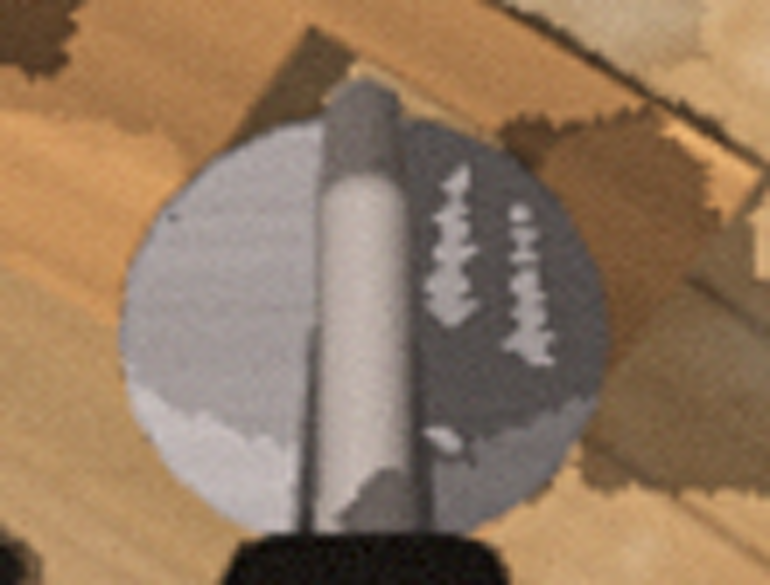

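```bash
cat > circ.py <<'E'
from h import *
from scipy.optimize import least_squares
def circ(k,pts,z):
    i=dict(np.load(f"w{k}.npz"));w=np.array([plane("wrist",p,z,i)[:2] for p in pts])
    r=least_squares(lambda q:np.hypot(*(w-q[:2]).T)-q[2],[*w.mean(0),.03]);return r.x,np.abs(r.fun).max()
E
python3 - <<'E'
from circ import *
pts=[(120,330),(132,265),(160,205),(215,150),(310,120),(430,122),(530,165),(585,230),(608,320),(590,410),(560,465),(135,400),(165,455),(205,500)]
pts=[(270+x/7,150+y/6.5) for x,y in pts]
R=np.array([[-0.7952, -0.6064, -0.0028], [-0.6064, 0.7952, -0.0003], [0.0024, 0.0015, -1.0]]);p=np.array([0.64445408,0.03180496,0.26364546])
for z in [.137,.140]:
    r,e=circ(3,pts,z);print(r,e,(R.T@(np.array([r[0],r[1],z])-p))*1000)
# stem line: lower stem at collar / upper
E
```

```text
[0.64477887 0.03263246 0.03004324] 0.0006527312668889139 [ -1.06401407   0.27110771 126.64430235]
[0.64414939 0.03213929 0.02969133] 0.0006450854775278611 [ -0.25720317   0.26515587 123.64621282]
```

Call:
send_rows([
  [[0,0,0,7.2],[0,0,0,7.2],[0,0,0,7.1],[15,0.4,0,0],[25,0.4,0,0],[25,0.4,0,0],[25,0.4,0,0],[25,0.4,0,0],[25,0.4,0,0],[20,0.5,0,0],[12.5,0.5,0,0],[0,0,0,0],[0,0,0,0],[0,0,0,0]],
])

```text
clock: 9.1
eef_pos: [0.4795, -0.0117, 0.2654]
tcp_rot: [[-0.962, -0.273, 0.001], [-0.273, 0.962, -0.0], [-0.001, -0.0, -1.0]]
wrist_force: [0.0, -0.6, -3.6]
opening: 0.0196
```

```bash
python3 look.py 4; python3 - <<'E'
from h import *
for n in ["scene","side"]: cv2.imwrite(f"pics/{n}4.png",bot.capture(n)[:,:,::-1])
a=cv2.imread("pics/side4.png")[125:285,310:460];cv2.imwrite("pics/sd4.png",cv2.resize(a,None,fx=3.7,fy=3.7,interpolation=cv2.INTER_CUBIC))
a=cv2.imread("pics/scene4.png")[170:310,205:345];cv2.imwrite("pics/sc4.png",cv2.resize(a,None,fx=4,fy=4,interpolation=cv2.INTER_CUBIC))
a=cv2.imread("pics/wrist4.png")[110:260,250:400];cv2.imwrite("pics/wr4.png",cv2.resize(a,None,fx=4,fy=4,interpolation=cv2.INTER_CUBIC))
E
```

```text
9.1 [ 0.47945745 -0.01171495  0.26538677] [[-0.962, -0.273, 0.0009], [-0.273, 0.962, -0.0002], [-0.0008, -0.0004, -1.0]] [-23.    8.5  22.6 115.   -3.9  57.1 107.4] [ 0.01752579 -0.55447478 -3.60913965] 0.019579288577591274
```

View pics/sd4.png

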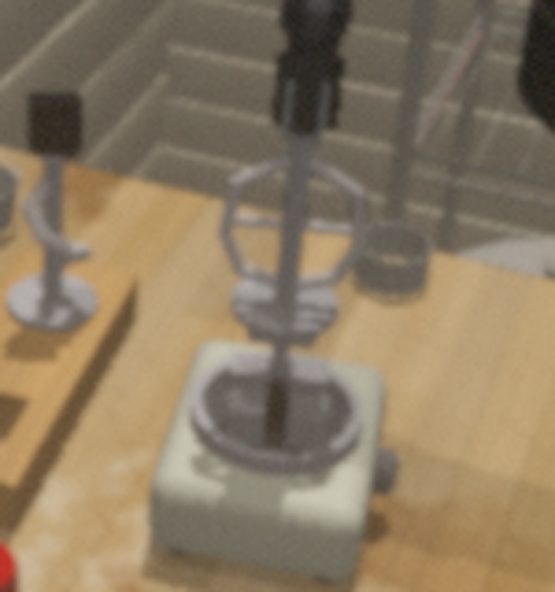

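View pics/sc4.png

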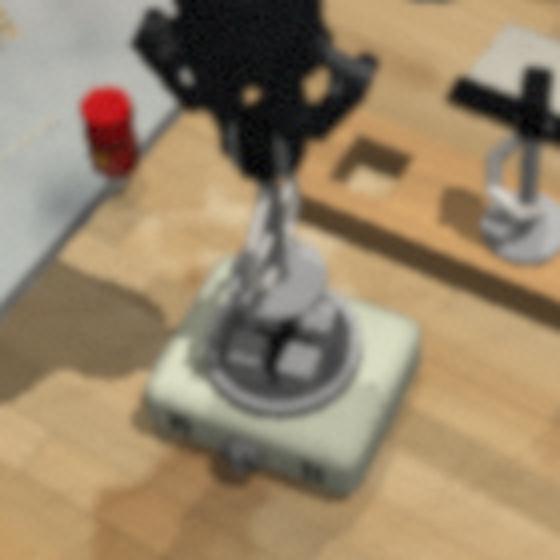

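View pics/wr4.png

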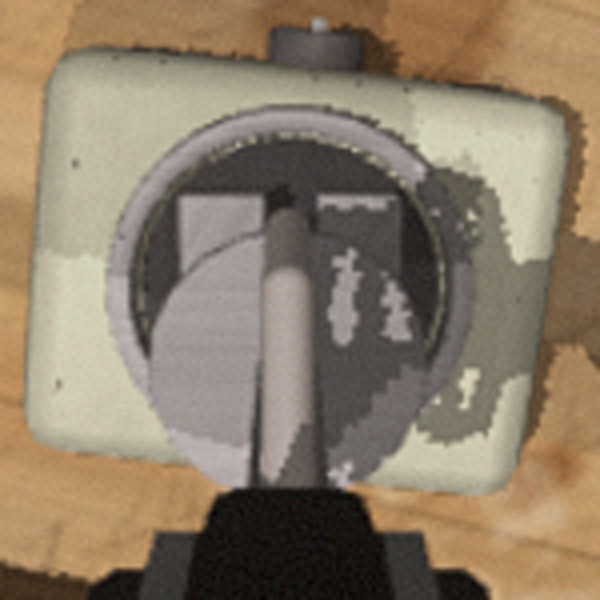

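```bash
python3 - <<'E'
from circ import *
R=np.array([[-0.962, -0.273, 0.0009], [-0.273, 0.962, -0.0002], [-0.0008, -0.0004, -1.0]]);p=np.array([0.47945745,-0.01171495,0.26538677])
C=lambda x,y:(250+x/4,110+y/4)
pts=[C(*u) for u in [(150,355),(158,320),(185,275),(240,237),(345,235),(395,262),(425,300),(432,340),(425,390),(400,435),(155,395),(175,440),(205,475)]]
for z in [.1385,.1415]:
    r,e=circ(4,pts,z);print(r,e,(R.T@(np.array([*r[:2],z])-p))*1000)
i=dict(np.load("w4.npz"))
for u in [(180,193),(260,193),(318,193),(402,195),(263,210),(317,210),(180,260)]:
    w=plane("wrist",C(*u),.084,i);print(u,w,(R.T@(w-p))*1000)
ring=[C(*u) for u in [(108,260),(125,200),(165,150),(220,118),(290,107),(350,117),(410,150),(450,200),(470,270),(112,300)]]
print(circ(4,ring,.070))
E
```

```text
[ 0.47963085 -0.01039634  0.03028325] 0.0016635350530664512 [ -0.42528093   1.27192239 126.88666234]
[ 0.47886354 -0.01062741  0.02992854] 0.001644049493926967 [  0.37354905   1.25789992 123.88601798]
(180, 193) [ 0.45815863 -0.04544     0.084     ] [ 29.84151034 -26.55636875 181.37434608]
(260, 193) [ 0.45275118 -0.02598257  0.084     ] [ 29.73160138  -6.36208683 181.36558788]
(318, 193) [ 0.44876194 -0.01193977  0.084     ] [ 29.73556916   8.23615698 181.359189  ]
(402, 195) [0.44333225 0.00858569 0.084     ] [ 29.35547787  29.46395165 181.35019719]
(263, 210) [ 0.45672095 -0.0240855   0.084     ] [ 25.39478463  -5.62084764 181.36878126]
(317, 210) [ 0.4529971  -0.01097944  0.084     ] [ 25.3991752    8.00379026 181.36280858]
(180, 260) [ 0.47480651 -0.04100681  0.084     ] [ 12.61598763 -26.83650801 181.38844253]
(array([ 0.47681765, -0.01160954,  0.0486665 ]), np.float64(0.0009573240548631443))
```

Call:
send_rows([
  [[1.5,0.3,0,0],[0,0,8,0],[0,0,8,0],[0,0,6,0],[0,0,0,0],[0,0,0,0],[0,0,0,0]],
])

```text
clock: 9.95
eef_pos: [0.4771, -0.0122, 0.2435]
tcp_rot: [[-0.962, -0.273, 0.001], [-0.273, 0.962, 0.0], [-0.001, -0.0, -1.0]]
wrist_force: [0.6, -0.6, -1.6]
opening: 0.0188
```

```bash
python3 look.py 5; python3 - <<'E'
from h import *
a=cv2.imread("pics/wrist5.png")[110:260,250:400];cv2.imwrite("pics/wr5.png",cv2.resize(a,None,fx=4,fy=4,interpolation=cv2.INTER_CUBIC))
cv2.imwrite("pics/side5.png",bot.capture("side")[:,:,::-1]);cv2.imwrite("pics/scene5.png",bot.capture("scene")[:,:,::-1])
a=cv2.imread("pics/side5.png")[125:285,310:460];cv2.imwrite("pics/sd5.png",cv2.resize(a,None,fx=3.7,fy=3.7,interpolation=cv2.INTER_CUBIC))
E
```

```text
9.95 [ 0.47712748 -0.01218967  0.24349296] [[-0.9621, -0.2726, 0.0005], [-0.2726, 0.9621, 0.0], [-0.0005, -0.0001, -1.0]] [-22.6   9.9  22.5 116.7  -4.7  54.2 108.2] [ 0.64938064 -0.55060536 -1.55959764] 0.018797839459780342
```

View pics/wr5.png

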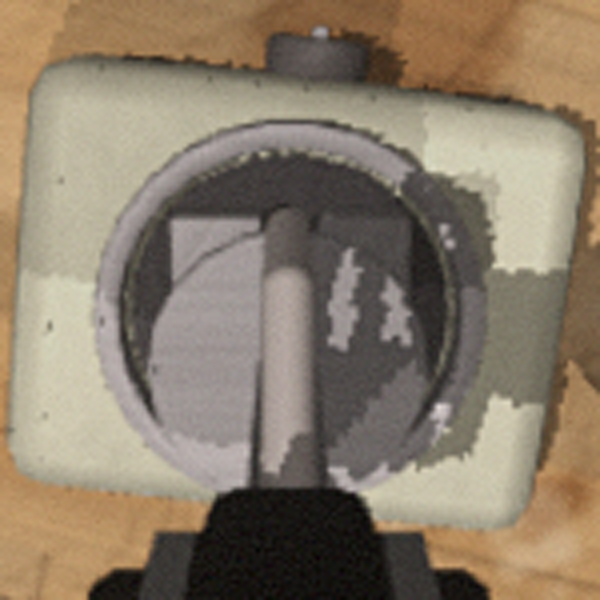

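View pics/sd5.png

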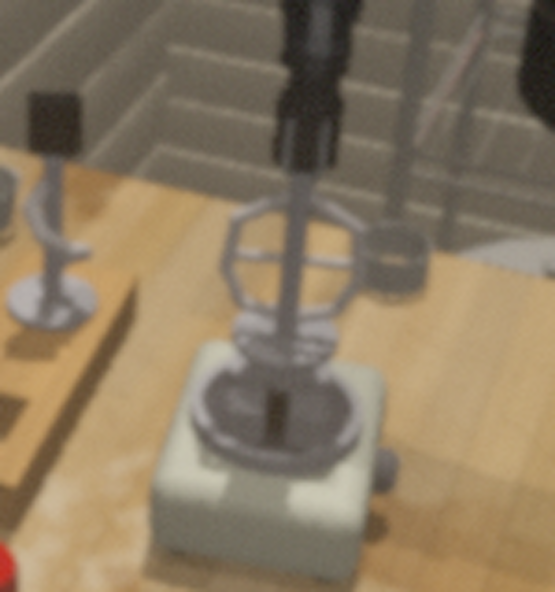

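```bash
python3 - <<'E'
from circ import *
R=np.array([[-0.9621, -0.2726, 0.0005], [-0.2726, 0.9621, 0.0], [-0.0005, -0.0001, -1.0]]);p=np.array([0.47712748,-0.01218967,0.24349296])
C=lambda x,y:(250+x/4,110+y/4)
i=dict(np.load("w5.npz"));T=lambda u,z:(R.T@(plane("wrist",C(*u),z,i)-p)*1000).round(2)
for u in [(172,217),(260,217),(318,217),(410,217)]: print("jaw",u,T(u,.084))
pts=[(148,355),(158,318),(190,268),(240,235),(340,235),(395,265),(427,310),(437,345),(425,400)]
for z in (.117,.120):
    r,e=circ(5,[C(*u) for u in pts],z);print(r,e,(R.T@(np.array([*r[:2],z])-p))*1000)
E
```

```text
jaw (172, 217) [ 26.83 -26.66 159.48]
jaw (260, 217) [ 26.72  -5.93 159.48]
jaw (318, 217) [ 26.72   7.69 159.48]
jaw (410, 217) [ 26.84  29.37 159.48]
[ 0.4775349  -0.01047168  0.03059346] 0.0009626647200739538 [ -0.79705396   1.55446463 126.49316371]
[ 0.47676413 -0.01070785  0.03023457] 0.0009513715971555155 [7.38604120e-03 1.53705521e+00 1.23492778e+02]
```

Call:
send_rows([
  [[-1.2,-0.3,0,0],[0,0,0,0],[0,0,3,0],[0,0,3,0],[0,0,3,0],[0,0,3,0],[0,0,0,0],[0,0,0,0],[0,0,0,0]],
])

```text
clock: 11.0
eef_pos: [0.4782, -0.0121, 0.2314]
tcp_rot: [[-0.962, -0.273, 0.0], [-0.273, 0.962, 0.0], [-0.0, -0.0, -1.0]]
wrist_force: [0.0, -0.4, -1.8]
opening: 0.0198
```

Call:
send_rows([
  [[0,0,3,0],[0,0,3,0],[0,0,3,0],[0,0,3,0],[0,0,0,0],[0,0,0,0],[0,0,0,0]],
])

```text
clock: 11.7
eef_pos: [0.4786, -0.0121, 0.2199]
tcp_rot: [[-0.962, -0.273, 0.001], [-0.273, 0.962, 0.0], [-0.001, 0.0, -1.0]]
wrist_force: [-1.0, -0.7, 5.1]
opening: 0.0197
```

```bash
python3 look.py 6; python3 - <<'E'
from h import *
a=cv2.imread("pics/wrist6.png")[110:260,250:400];cv2.imwrite("pics/wr6.png",cv2.resize(a,None,fx=4,fy=4,interpolation=cv2.INTER_CUBIC))
E
```

```text
11.7 [ 0.47859302 -0.01210075  0.21988882] [[-0.9621, -0.2726, 0.001], [-0.2726, 0.9621, 0.0004], [-0.001, 0.0001, -1.0]] [-22.2  12.   22.3 117.9  -5.8  51.1 109.2] [-1.02388966 -0.71607315  5.14935294] 0.01966665905292943
```

View pics/wr6.png

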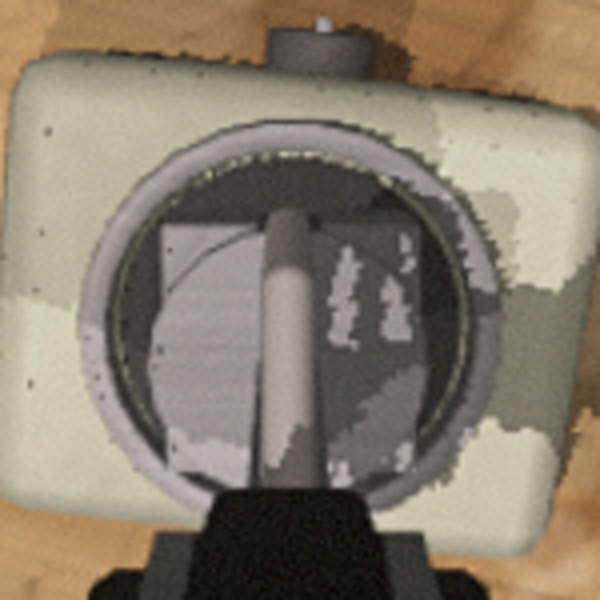

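Call:
send_rows([
  [[0,0,2,0],[0,0,2,0],[0,0,2,0],[0,0,1,0],[0,0,0,0],[0,0,0,0],[0,0,0,0]],
])

```text
clock: 12.45
eef_pos: [0.4788, -0.0121, 0.2134]
tcp_rot: [[-0.962, -0.273, 0.002], [-0.273, 0.962, 0.001], [-0.002, 0.0, -1.0]]
wrist_force: [-2.4, 0.2, 9.5]
opening: 0.0196
```

Call:
send_rows([
  [[0,0,1,0],[0,0,1,0],[0,0,0,0],[0,0,0,0],[0,0,0,0],[0,0,0,0]],
])

```text
clock: 13.05
eef_pos: [0.4794, -0.0122, 0.2133]
tcp_rot: [[-0.962, -0.273, 0.003], [-0.273, 0.962, 0.001], [-0.003, 0.0, -1.0]]
wrist_force: [-6.9, -0.4, 24.5]
opening: 0.0192
```

```bash
python3 look.py 7; python3 - <<'E'
from h import *
a=cv2.imread("pics/wrist7.png")[110:260,250:400];cv2.imwrite("pics/wr7.png",cv2.resize(a,None,fx=4,fy=4,interpolation=cv2.INTER_CUBIC))
cv2.imwrite("pics/side7.png",bot.capture("side")[:,:,::-1])
a=cv2.imread("pics/side7.png")[135:285,310:460];cv2.imwrite("pics/sd7.png",cv2.resize(a,None,fx=4,fy=4,interpolation=cv2.INTER_CUBIC))
E
```

```text
13.05 [ 0.47938357 -0.0122385   0.21327049] [[-0.9621, -0.2725, 0.0028], [-0.2725, 0.9621, 0.0013], [-0.0031, 0.0005, -1.0]] [-22.   12.6  22.2 118.2  -6.3  50.1 109.6] [-6.87417784 -0.41304617 24.49903666] 0.019247193615216304
```

View pics/wr7.png

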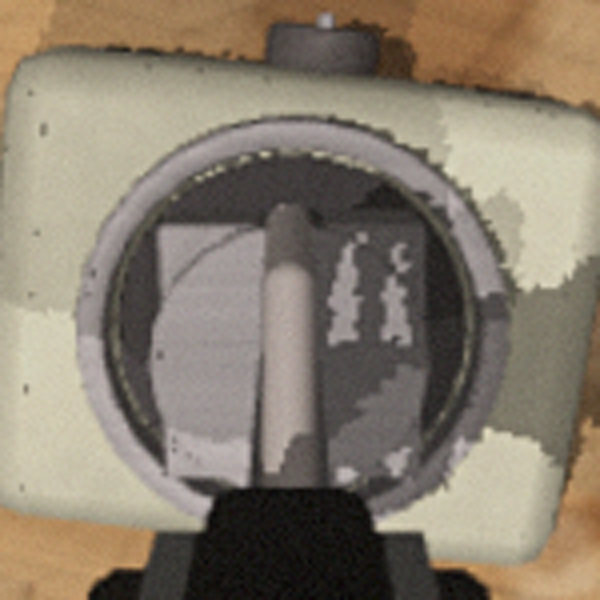

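View pics/sd7.png

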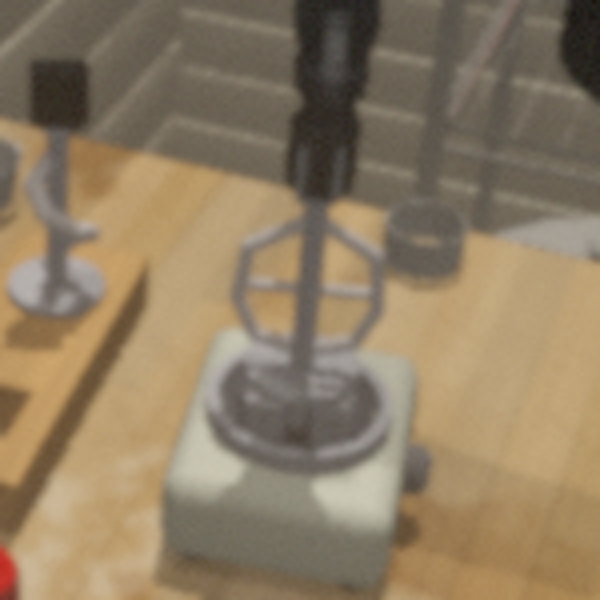

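```bash
python3 - <<'E'
from circ import *
R=np.array([[-0.9621, -0.2725, 0.0028], [-0.2725, 0.9621, 0.0013], [-0.0031, 0.0005, -1.0]]);p=np.array([0.47938357,-0.0122385,0.21327049])
C=lambda x,y:(250+x/4,110+y/4)
i=dict(np.load("w7.npz"));T=lambda u,z:(R.T@(plane("wrist",C(*u),z,i)-p)*1000).round(2)
for u in [(158,224),(262,224),(318,222),(422,222)]: print("jaw",u,plane("wrist",C(*u),.084,i),T(u,.084))
pts=[(151,370),(157,325),(180,280),(210,250),(245,231),(427,370),(424,330),(425,390),(158,410),(172,440)]
for z in (.090,.093):
    r,e=circ(7,[C(*u) for u in pts],z);print(r,e,(R.T@(np.array([*r[:2],z])-p))*1000)
E
```

```text
jaw (158, 224) [ 0.45857075 -0.04596453  0.084     ] [ 29.62 -26.84 129.17]
jaw (262, 224) [ 0.45269996 -0.02479588  0.084     ] [ 29.49  -4.87 129.18]
jaw (318, 222) [ 0.44907822 -0.01357845  0.084     ] [ 29.92   6.9  129.18]
jaw (422, 222) [0.44296626 0.00753849 0.084     ] [ 30.05  28.89 129.19]
[ 0.47936107 -0.01140254  0.02954148] 0.0005953649479836197 [  0.17599011   0.74877763 123.27151374]
[ 0.47858165 -0.0116331   0.0291903 ] 0.0005882875230761274 [  0.97939942   0.74084128 120.26903163]
```

Call:
send_rows([
  [[0,0,0.5,0],[0,0,0,0],[0,0,0,0],[0,0,0,0],[0,0,0,0]],
])

```text
clock: 13.65
eef_pos: [0.4795, -0.0122, 0.2133]
tcp_rot: [[-0.962, -0.273, 0.003], [-0.273, 0.962, 0.002], [-0.004, 0.001, -1.0]]
wrist_force: [-7.6, 0.0, 28.6]
opening: 0.0193
```

Call:
send_rows([
  [[0.5,0,0,0],[0.5,0,0,0],[0,0,0,0],[0,0,0,0],[0,0,0,0],[0,0,0,0],[0,0,0,0]],
])

```text
clock: 14.35
eef_pos: [0.4791, -0.0123, 0.2132]
tcp_rot: [[-0.962, -0.273, 0.004], [-0.273, 0.962, 0.002], [-0.005, 0.0, -1.0]]
wrist_force: [-6.3, -0.1, 26.1]
opening: 0.0193
```

Seated on a hard stop, stable, centred within about 1 mm. I'm handing in now.

```bash
python3 - <<'E'
from bench import bot
print(bot.close_job()); s=bot.get_state();print(s["clock"],s["eef_pos"],s["wrist_force"],s["opening"])
E
```

```text
the job is handed in; nothing more can be done
None
the job is handed in; nothing more can be done
```

I took the flat beater out of the stand and turned it to match the hub slot, about 16° from the robot's x axis. I then pushed it down against the spring until it stopped. I handed the job in at 14.35 s with the beater still gripped and pressed. No verdict was reported, and I couldn't read the state after handing in.

**Seating:** extra push of 2.5 mm left the tool height unchanged at 0.213 m, while the upward force rose from 9.5 N to 26–29 N. That height matches full seating to within 1 mm, so the collar should be on the jaws. I couldn't read the sprung seat's travel directly.

**Centring and angle:** the last wrist picture put the beater about 1 mm from the hub centre, with the splines lined up to about 1°. I nudged it 1 mm further towards the centre after that picture and did not photograph it again. The tool is tilted less than 0.01 rad.

**Grip:** the finger opening was 19.3 mm, with the fingers closed on the finger grip.

**Disagreements:**
- A side force of about 6 N remained, from pressing slightly off centre.
- My first rough scene-camera estimate of the hub was about 5 mm off the wrist-camera one. I used the wrist camera.

**Other items:** in the last side picture the dough hook still stands in the stand. I did not measure the jar, pastry ring or scraper at the end, but nothing came near them.

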